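Dock the teaspoon tray on its locating pin

TASK

Take the stainless teaspoon tray out of the slot under the birch tilt-out bin, set it down flat on the open green worktop and let go; then pick it up again by its upright black tab, lay it between the two guides of the birch docking board with the tab towards the robot, and nudge it along the guides until the hole in its floor drops over the brass pin and it lies flat on the board. Never drop the tray or tip it up, and do not disturb the kettle, teapot, sugar shaker, mug, tin or bowl.

Things in the scene. Friction and masses are not known exactly. Their poses are not given: they have to be found in the camera images.
- tray: Loose stainless teaspoon tray, 125 to 245 g, 170 long (its x) x 52 wide (y). Origin: centre of its underside; z up. Floor 4 thick, side walls 26 high (outer faces y = +-26), plain end wall 19 high at x = +85, upright tab at the -x end. It starts in the cubby's slot, tab end inside, its +x along the cubby's -x within 3 degrees, some 91 to 105 mm of the plain end sticking out.
- tray_tab (a point): Grip point on the tray's upright black tab (tray x = -80, y = 0, 30 above the underside). The tab is 10 thick (tray x = -85 to -75), 34 wide, its top 46 above the underside; below 17 it is steel, 46 wide. Pinch it along the tray's x, one finger inside the tray, one outside.
- tray_hole (a point): Centre, on the underside, of the round hole through the tray's floor (tray x = +30, y = 0), 16 in diameter.
- tray_sides (a point): First grip point (tray x = +60, y = 0, 22 above the underside, 4 below the walls' top): pinch the two side walls across the width of 52.
- cubby: Fixed birch cubby, 150 wide (y), 110 deep, 160 high, tilt-out bin front above, open slot below. Origin: on the worktop under the middle of the slot's mouth; face at its x = 0, carcass behind at x = 0 to 110, the mouth looks along -x, roughly to the robot. Stands left or right, the dock on the other side.
- slot (a point): Middle of the slot's mouth, on the slot's floor, 18 above the worktop. Slot 126 wide, roof 80 above the worktop. A runner 34 wide, 18 high, carries the floor on to 98 in front of the face, narrower than the tray. The tab is under the roof: draw the tray straight out along the cubby's -x by about 100 before lifting or turning it.
- dock: Fixed birch docking board, 200 long (x) x 116 wide (y) x 12 thick, flat on the worktop. Origin: centre of its underside; +x points roughly away from the robot. Docked, the tray's x lies along the dock's x (tab at -x), its underside on the board, its origin at dock x = -16 to +16, as the pin has it.
- guides (a point): Middle between the two grey guides on the dock (dock x = +15, y = 0, 26 above the worktop). They run along x from dock x = -35 to +65, inner faces at y = +-28 (2 of play each side of the tray), upright to 26 above the worktop, then flared outwards to 36.
- dock_mid (a point): Middle, on the board's top, of where the brass pin may stand (dock x = +30, y = 0). The pin, 9 in diameter, 9 high with coned tip, is on the centre line, up to 12 nearer or farther along x: found by touch or sight. Off the hole, the tray rides on the pin, tilted about 4 degrees; let go and nudged low at the tab (some 6 N; a strong push tips it) it drops flat and stops.
- kettle: Small red kettle, 160 in diameter, 176 high with its handle; loose, stay clear. Origin: centre of the underside.
- teapot: White fluted teapot, 140 in diameter, 117 high; loose, stay clear. Origin: centre of the underside.
- shaker: Glass sugar shaker with steel push dispenser, 64 in diameter, 130 high, between cubby and dock; loose, stay clear. Origin: centre of the underside.
- mug: Blue mug, 80 in diameter, 90 high; loose, stay clear. Origin: centre of the underside.
- tin: Green tea tin, 74 in diameter, 110 high; loose, stay clear. Origin: centre of the underside.
- bowl: White bowl, 110 in diameter, 50 high; loose, stay clear. Origin: centre of the underside.
Not all that is in view belongs to the job. Of the things that look like the dock, the larger one is meant.

How it is judged:
By the outcome, as a careful person would: the job done as asked, in the order asked, and still so for the second after the job is handed in, with the robot touching nothing.
It also fails if it takes over 72 s, if anything falls off the work surface, if the arm or the gripper's body presses on something with over 40 N, if the wrist force passes 120 N, or if a joint passes its speed limit or range.

ROBOT

A 7-joint arm with a two-finger parallel gripper is mounted at the origin on the work surface. World frame = base frame: x ahead of the robot, y to its left, z up, the work surface at z = 0. Lengths are in m, angles in rad, forces in N, time in s.
With the tool pointing down it reaches from about 0.4 to 0.85 m from the base axis. Payload 10.4 kg.
Tool frame: the origin (TCP) lies on the mounting face of the last link; the fingertips stand r.tips_ahead ahead of it and the grasp point (between the pads) lies 164 mm ahead of it (r.tips_ahead is the distance from the TCP to the fingertips, in m); z points along the fingers, y is the line along which they close (so a half turn about z gives the same grasp; the last joint's range is limited). The gripper opens to 87 mm and grips with 3 to 60 N. Pads are 19 mm wide; open, the fingers measure 117 mm over their backs; the gripper's body (75 mm by 190 mm) begins 51 mm behind the grasp point.
Start: joints at [1.24, 0.332, -0.065, 1.46, 0.022, 1.35, -0.088], TCP at [0.189, -0.596, 0.405] pointing down, gripper open.
Joint ranges: [-2.6, 2.6], [-0.5, 2.12], [-1.47, 1.34], [0.16, 2.42], [-1.27, 4.41], [0.06, 2.06], [-2.6, 2.6]. Speed limits (rad/s): [2.22, 2.22, 2.79, 2.79, 3.14, 3.14, 3.14].

INTERFACE

Orientations are given as a unit quaternion [x, y, z, w].
In Python, from bench import telemetry, imaging, job, r gives the robot as it stands.
- The arm moves only by the tool move_arm, never from a script. Its argument "steps" is a list of rows, each an object of numbers: "dx", "dy", "dz": the shift along the tool's x, y, z in cm; "spin": the turn about the tool's z in rad. In form: [{"dx": .., "dy": .., "dz": .., "spin": ..}, ...]. A call has 1 to 12 rows; each row shifts and turns the commanded pose from where the row before left it, along the tool's axes as they then stand; what a row does not reach is not made up. A row lasts 1/10 s, in which the tool goes at most 50 mm and 8.59 degrees, less where a joint would pass 70% of its speed; a pose out of reach is approached as far as the arm can. A call with a gripper value outside its range is refused whole. "claw" is the finger opening in cm, from 0 to 8.7, set as the call begins (left out, the last holds). The fingers move at their own pace and stop on an object; "squeeze" is the grip in N (left out, the last holds). Time passes only in rows, so rows that do not move let the fingers close. It gives the time, the measured TCP pose, the force, the opening and the grip force at its end, in the units of the state.
- telemetry.read_state(): the state, without advancing time (a new reading comes with each control period).
- imaging.camera(name): name is "scene" or "top" or "wrist"; returns a dict with "img" (400x640x3 uint8, red, green, blue), "camera_matrix" (3x3 intrinsics, pixels), "D" ([k1, k2, p1, p2, k3] as OpenCV has them; the pictures are not rectified), "R" (3x3) and "t" (3): a world point X has camera coordinates R X + t. Camera axes: x right, y down, z forward; pixel columns grow to the right and rows downward; lengths in m; the calibration is good to about 2 mm. A picture is of the moment at which its call begins. There is no depth.
- job.close_job(): hands the job in; it is judged then, once.
The state is a dict: "time": time; "joint_positions": joint angles; "joint_vel": joint speeds; "joint_torque": joint torques, N m; "ee_pos": TCP position; "eef_rot": TCP orientation; "ft_force": force on the tool from outside, world axes, zero at the start; "torque": the same for the moment, N m; "width": finger opening in m; "grip_force": force on a finger pad.
Only numpy, scipy, OpenCV 4.12 (cv2) and the standard library are available. Lean on these libraries where they do the work, as an engineer would, in place of code of your own. Each camera call takes 0.05 s, during which the arm holds its last target. There are 200 camera calls.

## Working session

There is one attempt and no reset: what is moved stays moved. The work goes in short steps, Python scripts to look and compute and a tool call to move; the robot and the scene stay as the last step left them, time stands still between calls to the robot, and variables do not carry over. Pictures are saved under pics/ and viewed, at most 10 in all, crops included, and the job is handed in when it is done.

Besides the shell and the picture viewer there is one more tool, called after ">>>" as name(argument=value, ...) on one line, values as JSON. move_arm: Moves the arm, as the interface text tells. Its arguments: {"type":"object","properties":{"steps":{"type":"array","items":{"type":"object","properties":{"dx":{"type":"number"},"dy":{"type":"number"},"dz":{"type":"number"},"spin":{"type":"number"}}}},"claw":{"type":"number"},"squeeze":{"type":"number"}},"required":["steps"]}

```bash
ls; mkdir -p pics; python3 - <<'E'
from bench import telemetry, imaging, job, r
import cv2,numpy as np
s=telemetry.read_state(); print(s, r.tips_ahead)
for n in ("scene","top"):
    c=imaging.camera(n); cv2.imwrite(f"pics/{n}0.png",c["img"][:,:,::-1]); np.savez(f"{n}0.npz",**c)
    print(n,c["camera_matrix"],c["D"],c["R"],c["t"], -np.array(c["R"]).T@c["t"])
E
```

```text
pics
{'time': 0.0, 'joint_positions': array([ 1.24039823,  0.33286143, -0.06473052,  1.46096753,  0.0216194 ,
        1.34992452, -0.08850285]), 'joint_vel': array([ 0.00135018,  0.00038017, -0.00108749,  0.0036669 , -0.00215428,
       -0.00085313,  0.00055178]), 'joint_torque': array([ 3.03661345e-04, -6.23259902e+01,  2.48972053e-02, -3.89903498e+01,
       -6.13070838e-02,  3.96666618e-02,  1.17115678e-04]), 'ee_pos': array([ 0.18932521, -0.59548556,  0.40394785]), 'eef_rot': array([ 9.88176661e-01,  1.53317807e-01, -1.51259106e-04, -7.16348952e-04]), 'ft_force': array([-0.34785454, -0.61121873, -0.57216301]), 'torque': array([ 0.00310313, -0.01577061,  0.00046153]), 'grip_force': 0.0, 'width': 0.08676741468063222} 0.1822
scene [[398.84702356   0.         314.78775944]
 [  0.         398.84702356 197.80171385]
 [  0.           0.           1.        ]] [0.02291243 0.         0.         0.         0.        ] [[ 0.36900305  0.92942674 -0.00163893]
 [ 0.70632576 -0.28157228 -0.64947746]
 [-0.6041032   0.23850154 -0.76037908]] [-0.21936288 -0.32254799  1.63705524] [ 1.29771983 -0.27737904  1.03493538]
top [[364.83239482   0.         315.43894133]
 [  0.         364.83239482 197.60436396]
 [  0.           0.           1.        ]] [-0.01809843  0.          0.          0.          0.        ] [[-0.0026404  -0.99958839 -0.02856712]
 [-0.98169176  0.00803189 -0.19030705]
 [ 0.19045817  0.02754162 -0.98130889]] [0.02706333 0.54778343 1.02531076] [ 0.34254713 -0.00558626  1.11116674]
```

```bash
cat > h.py <<'E'
import cv2,numpy as np
from scipy.spatial.transform import Rotation as Ro
def ray(c,uv,z):
    K,D,R,t=[np.array(c[k],float) for k in("camera_matrix","D","R","t")]
    n=cv2.undistortPoints(np.array(uv,float).reshape(-1,1,2),K,D).reshape(-1,2)
    d=np.c_[n,np.ones(len(n))]@R; o=-R.T@t
    return o+d*((np.reshape(z,(-1,1))-o[2])/d[:,2:])
def proj(c,X):
    K,D,R,t=[np.array(c[k],float) for k in("camera_matrix","D","R","t")]
    return cv2.projectPoints(np.array(X,float).reshape(-1,1,3),cv2.Rodrigues(R)[0],t,K,D)[0].reshape(-1,2)
E
python3 -c "
import cv2
a=cv2.imread('pics/scene0.png');b=cv2.imread('pics/top0.png')
import numpy as np
cv2.imwrite('pics/a.png',cv2.resize(b,(800,500),interpolation=cv2.INTER_CUBIC))
cv2.imwrite('pics/b.png',cv2.resize(a,(800,500),interpolation=cv2.INTER_CUBIC))"
```

```text
(no output)
```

View pics/a.png

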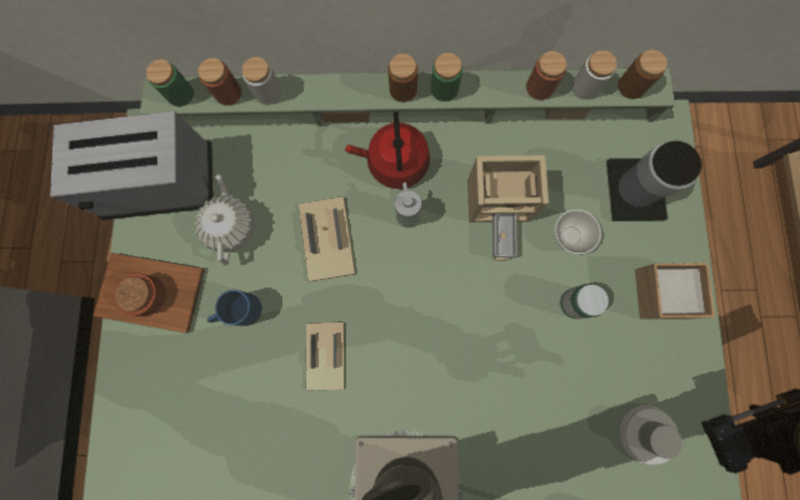

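View pics/b.png

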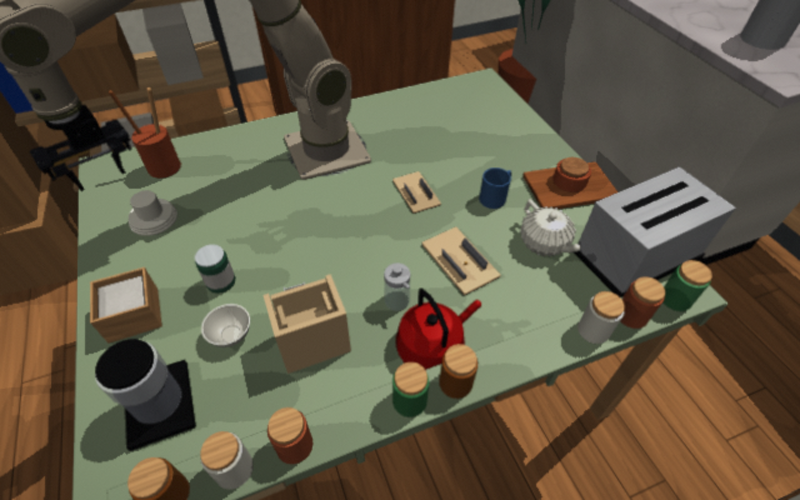

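The top view shows the cubby at about (508,190), with the tray sticking out at (505,237). Two things look like the dock: the larger board at (327,238) and a smaller one at (325,355). I choose the larger. The shaker is at (407,207), between cubby and dock, with the kettle at (398,155), bowl (578,232), tin (585,300), teapot (222,222) and mug (237,308). A close crop comes next.

```bash
python3 -c "
import cv2,numpy as np
b=cv2.imread('pics/top0.png')
f=lambda x,y:cv2.resize(b[y:y+100,x:x+66],(396,600),interpolation=cv2.INTER_CUBIC)
cv2.imwrite('pics/c.png',np.hstack([f(230,145),f(370,118)]))"
```

```text
(no output)
```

View pics/c.png

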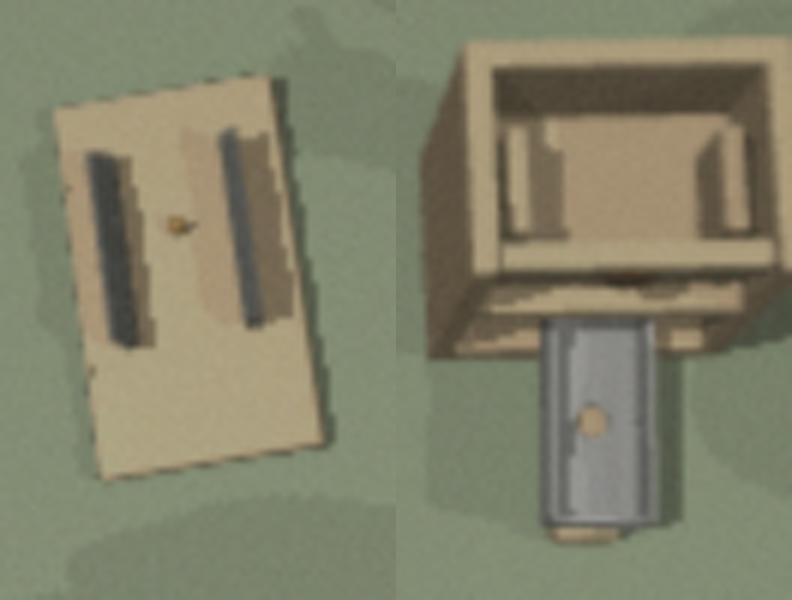

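```bash
cat > m.py <<'E'
from h import *
c=dict(np.load("top0.npz"))
def D(p):p=np.array(p,float);return (p+.5)/6-.5+[230,145]
def T(p):p=np.array(p,float)-[396,0];return (p+.5)/6-.5+[370,118]
d=ray(c,D([(55,108),(270,75),(325,443),(103,478)]),.012)[:,:2]
print("dock",d.round(4),"ctr",d.mean(0).round(4),[np.linalg.norm(d[i]-d[(i+1)%4]).round(4) for i in range(4)])
ax=(d[0]+d[1]-d[2]-d[3]);print("yaw",np.degrees(np.arctan2(ax[1],ax[0])))
ay=(d[0]+d[3]-d[1]-d[2]);print("yaw2",np.degrees(np.arctan2(-ay[0],ay[1])))
print("pin",ray(c,D([(176,226)]),.018))
g=ray(c,D([(92,155),(128,347),(229,130),(254,325)]),.036);print("guides",g.round(4))
print("hole",ray(c,T([(592,421)]),.020))
w=ray(c,T([(541,322),(543,522),(657,322),(655,522)]),.044);print("walls",w.round(4))
print("runner",ray(c,T([(551,541),(618,541)]),.018))
print("cub face floor corners",ray(c,T([(430,357),(735,352)]),.0), "top rear", ray(c,T([(468,42),(795,37)]),.16),"top front",ray(c,T([(474,272),(790,268)]),.16))
def cyl(n,u,v,z):print(n,ray(c,[(u*.8,v*.8)],z).round(3))
cyl("shaker",405,197,.12);cyl("kettle",398,150,.14);cyl("bowl",578,232,.05);cyl("tin",592,299,.11);cyl("mug",233,307,.09);cyl("teapot",220,215,.11)
E
python3 m.py
```

```text
dock [[0.6703 0.2667]
 [0.6869 0.1537]
 [0.4921 0.122 ]
 [0.4749 0.2348]] ctr [0.5811 0.1943] [np.float64(0.1143), np.float64(0.1974), np.float64(0.1141), np.float64(0.1979)]
yaw 9.262090569973207
yaw2 8.52731513103441
pin [[0.60453928 0.1999195  0.018     ]]
guides [[0.6379 0.2407 0.036 ]
 [0.538  0.2191 0.036 ]
 [0.6504 0.1707 0.036 ]
 [0.5488 0.1558 0.036 ]]
hole [[ 0.58273711 -0.23955988  0.02      ]]
walls [[ 0.6285 -0.2114  0.044 ]
 [ 0.5268 -0.208   0.044 ]
 [ 0.6279 -0.2693  0.044 ]
 [ 0.5263 -0.2628  0.044 ]]
runner [[ 0.52152198 -0.21649239  0.018     ]
 [ 0.52126676 -0.25006332  0.018     ]]
cub face floor corners [[ 0.62199314 -0.16152959  0.        ]
 [ 0.62318681 -0.31958846  0.        ]] top rear [[ 0.7304182  -0.16158184  0.16      ]
 [ 0.73100031 -0.31081418  0.16      ]] top front [[ 0.62086849 -0.16010834  0.16      ]
 [ 0.62129848 -0.30124377  0.16      ]]
shaker [[ 0.65  -0.002  0.12 ]]
kettle [[0.755 0.013 0.14 ]]
bowl [[ 0.581 -0.411  0.05 ]]
tin [[ 0.418 -0.406  0.11 ]]
mug [[0.406 0.387 0.09 ]]
teapot [[0.615 0.423 0.11 ]]
```

Tray grip point is at about (0.552, -0.238), the dock at (0.581, 0.194) with yaw about 9°, and the pin at (0.605, 0.200). Sizes match the description. I'll go above the tray.

>>> move_arm(steps=[{"spin": 0.1}, {"spin": 0.1}, {"spin": 0.108}, {"dx": 3.6, "dy": -2}, {"dx": 4, "dy": -2}, {"dx": 4, "dy": -2}, {"dx": 4, "dy": -2.5}, {"dx": 4, "dy": -2.8}, {"dx": 4, "dy": -2.8}, {"dx": 3, "dy": -4}, {"dx": 3, "dy": -4}, {"dx": 2, "dy": -4}], claw=8.7)

```text
$.steps[0]: bad value
```

>>> move_arm(steps=[{"dx": 2, "dy": -4}, {"dx": 1.3, "dy": -4, "dz": 1}, {"dx": 1.4, "dy": -2.2, "dz": 3}, {"dz": 3}, {}])

```text
$.steps[0]: bad value
```

```bash
cat > look.py <<'E'
import sys
from bench import telemetry, imaging
from h import *
def look(tag,name="wrist"):
    c=imaging.camera(name); np.savez(f"{tag}.npz",**c)
    cv2.imwrite(f"pics/{tag}.png",c["img"][:,:,::-1])
    s=telemetry.read_state(); e=Ro.from_quat(s["eef_rot"]); M=e.as_matrix()
    print(s["time"],s["ee_pos"].round(4),"grasp",(s["ee_pos"]+M[:,2]*.164).round(4),"yaw",np.degrees(np.arctan2(M[1,0],M[0,0])).round(2),"F",s["ft_force"].round(2),"w",round(s["width"],4),s["grip_force"])
    return c
if __name__=="__main__": look(sys.argv[1],*sys.argv[2:])
E
python3 look.py w1
```

```text
0.15 [ 0.1893 -0.5955  0.4041] grasp [ 0.1892 -0.5954  0.2401] yaw 17.63 F [-0.2  -0.37  0.01] w 0.0874 0.0
```

View pics/w1.png

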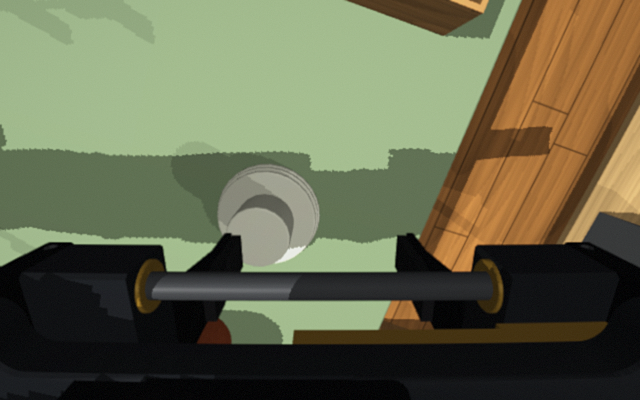

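Both calls were refused because every row needs all four fields. The picture only shows the start place, with the grinder at (268,215). I'll send the moves again.

>>> move_arm(steps=[{"dx": 0, "dy": 0, "dz": 0, "spin": 0.1}, {"dx": 0, "dy": 0, "dz": 0, "spin": 0.1}, {"dx": 0, "dy": 0, "dz": 0, "spin": 0.108}, {"dx": 3.6, "dy": -2, "dz": 0, "spin": 0}, {"dx": 4, "dy": -2, "dz": 0, "spin": 0}, {"dx": 4, "dy": -2, "dz": 0, "spin": 0}, {"dx": 4, "dy": -2.5, "dz": 0, "spin": 0}, {"dx": 4, "dy": -2.8, "dz": 0, "spin": 0}, {"dx": 4, "dy": -2.8, "dz": 0, "spin": 0}, {"dx": 3, "dy": -4, "dz": 0, "spin": 0}, {"dx": 3, "dy": -4, "dz": 0, "spin": 0}, {"dx": 2, "dy": -4, "dz": 0, "spin": 0}], claw=8.7)

```text
time: 1.35
ee_pos: [0.5071, -0.3323, 0.4043]
eef_rot: [1.0, 0.001, 0.0, -0.0]
ft_force: [0.6, 0.2, -0.2]
width: 0.0868
grip_force: 0.0
```

>>> move_arm(steps=[{"dx": 2, "dy": -4, "dz": 0, "spin": 0}, {"dx": 1.3, "dy": -4, "dz": 1, "spin": 0}, {"dx": 1.4, "dy": -2.2, "dz": 3, "spin": 0}, {"dx": 0, "dy": 0, "dz": 3, "spin": 0}, {"dx": 0, "dy": 0, "dz": 0, "spin": 0}, {"dx": 0, "dy": 0, "dz": 0, "spin": 0}])

```text
time: 1.95
ee_pos: [0.5522, -0.2334, 0.3351]
eef_rot: [1.0, -0.001, -0.0, 0.0]
ft_force: [0.4, -0.4, 0.6]
width: 0.0869
grip_force: 0.0
```

```bash
python3 look.py w2
```

```text
2.0 [ 0.5524 -0.2337  0.3361] grasp [ 0.5526 -0.2338  0.1721] yaw -0.09 F [0.09 0.21 0.46] w 0.087 0.0
```

View pics/w2.png

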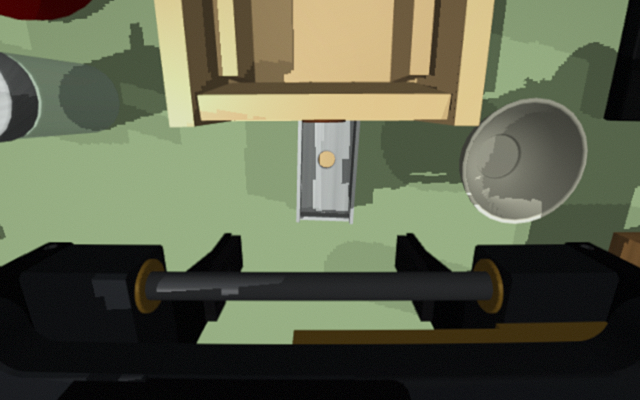

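The wrist view shows the tray, with its end corners at (297,221) and (354,221), its wall tops running up to (303,121) and (356,121), and the hole at (327,159).

```bash
python3 - <<'E'
from h import *
c=dict(np.load("w2.npz"))
print(ray(c,[(297,219),(302.5,122),(354,219),(356.5,122)],.044).round(4))
print("hole",ray(c,[(327,159)],.021).round(4),"cubby front top",ray(c,[(168,126),(480,125)],.16).round(4))
t=dict(np.load("top0.npz"))
print(proj(c,[[.527,-.21,.044]]))
E
```

```text
[[ 0.5311 -0.2131  0.044 ]
 [ 0.6171 -0.2194  0.044 ]
 [ 0.5311 -0.2651  0.044 ]
 [ 0.6171 -0.2646  0.044 ]]
hole [[ 0.5825 -0.2407  0.021 ]] cubby front top [[ 0.6203 -0.1604  0.16  ]
 [ 0.6207 -0.3106  0.16  ]]
[[293.67254804 223.24603428]]
```

>>> move_arm(steps=[{"dx": 0, "dy": 0.6, "dz": 1, "spin": 0.04}, {"dx": 0, "dy": 0, "dz": 3, "spin": 0}, {"dx": 0, "dy": 0, "dz": 3, "spin": 0}, {"dx": 0, "dy": 0, "dz": 3, "spin": 0}, {"dx": 0, "dy": 0, "dz": 2, "spin": 0}, {"dx": 0, "dy": 0, "dz": 1.1, "spin": 0}, {"dx": 0, "dy": 0, "dz": 0, "spin": 0}, {"dx": 0, "dy": 0, "dz": 0, "spin": 0}])

```text
time: 2.8
ee_pos: [0.553, -0.2393, 0.2054]
eef_rot: [1.0, -0.02, 0.001, 0.0]
ft_force: [1.3, -0.3, 0.1]
width: 0.087
grip_force: 0.0
```

>>> move_arm(steps=[{"dx": 0, "dy": 0, "dz": 0, "spin": 0}, {"dx": 0, "dy": 0, "dz": 0, "spin": 0}, {"dx": 0, "dy": 0, "dz": 0, "spin": 0}, {"dx": 0, "dy": 0, "dz": 0, "spin": 0}, {"dx": 0, "dy": 0, "dz": 0, "spin": 0}, {"dx": 0, "dy": 0, "dz": 0, "spin": 0}, {"dx": 0, "dy": 0, "dz": 0, "spin": 0}, {"dx": 0, "dy": 0, "dz": 0, "spin": 0}], claw=4, squeeze=20)

```text
time: 3.6
ee_pos: [0.5524, -0.2388, 0.2038]
eef_rot: [1.0, -0.02, 0.0, 0.0]
ft_force: [-0.4, 0.0, 1.3]
width: 0.0516
grip_force: 20.0
```

Gripped at 51.6 mm, which matches the tray. I'll pull it out 60 mm, release it on the runner, regrip near its centre and draw the rest out, so it cannot sag.

>>> move_arm(steps=[{"dx": -0.5, "dy": 0.02, "dz": 0, "spin": 0}, {"dx": -1, "dy": 0.04, "dz": 0, "spin": 0}, {"dx": -1, "dy": 0.04, "dz": 0, "spin": 0}, {"dx": -1, "dy": 0.04, "dz": 0, "spin": 0}, {"dx": -1, "dy": 0.04, "dz": 0, "spin": 0}, {"dx": -1, "dy": 0.04, "dz": 0, "spin": 0}, {"dx": -0.5, "dy": 0.02, "dz": 0, "spin": 0}, {"dx": 0, "dy": 0, "dz": 0, "spin": 0}, {"dx": 0, "dy": 0, "dz": 0, "spin": 0}, {"dx": 0, "dy": 0, "dz": 0, "spin": 0}])

```text
time: 4.6
ee_pos: [0.4923, -0.2389, 0.2038]
eef_rot: [1.0, -0.02, -0.0, 0.0]
ft_force: [-3.4, -0.5, 4.2]
width: 0.0517
grip_force: 20.0
```

>>> move_arm(steps=[{"dx": 0, "dy": 0, "dz": 0, "spin": 0}, {"dx": 0, "dy": 0, "dz": 0, "spin": 0}, {"dx": 0, "dy": 0, "dz": 0, "spin": 0}, {"dx": 0, "dy": 0, "dz": 0, "spin": 0}, {"dx": 0, "dy": 0, "dz": 0, "spin": 0}], claw=8.7)

```text
time: 5.1
ee_pos: [0.4925, -0.2386, 0.2037]
eef_rot: [1.0, -0.02, 0.0, -0.0]
ft_force: [0.4, -0.5, 0.6]
width: 0.0826
grip_force: 0.0
```

```bash
python3 look.py t1 top; python3 -c "
import cv2
b=cv2.imread('pics/t1.png')[110:250,350:480]
cv2.imwrite('pics/t1c.png',cv2.resize(b,None,fx=4,fy=4,interpolation=cv2.INTER_CUBIC))"
```

```text
5.15 [ 0.4924 -0.2387  0.2037] grasp [ 0.4925 -0.2387  0.0397] yaw -2.3 F [0.44 0.02 0.57] w 0.0845 0.0
```

View pics/t1c.png

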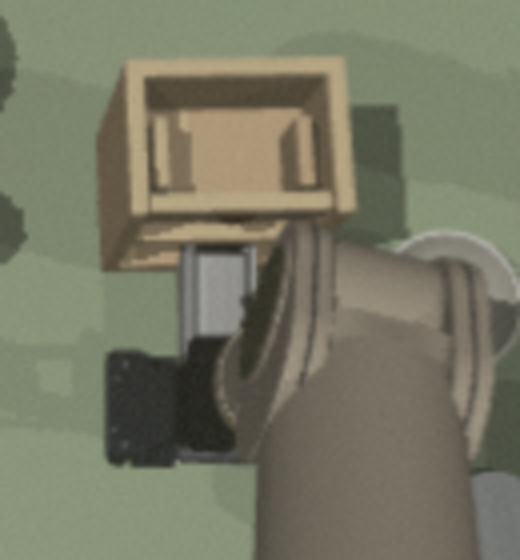

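The tray lies level on the runner, its near end at about (220,460) in the crop, between the open fingers. I'll slide along it and regrip near its middle.

>>> move_arm(steps=[{"dx": 1.4, "dy": 0.0, "dz": 0, "spin": 0}, {"dx": 2, "dy": 0, "dz": 0, "spin": 0}, {"dx": 1.5, "dy": 0, "dz": 0, "spin": 0}, {"dx": 0.7, "dy": 0, "dz": 0, "spin": 0}, {"dx": 0, "dy": 0, "dz": 0, "spin": 0}, {"dx": 0, "dy": 0, "dz": 0, "spin": 0}])

```text
time: 5.75
ee_pos: [0.5478, -0.241, 0.2035]
eef_rot: [1.0, -0.02, -0.0, -0.0]
ft_force: [-0.3, -0.0, 0.3]
width: 0.0869
grip_force: 0.0
```

>>> move_arm(steps=[{"dx": 0, "dy": 0, "dz": 0, "spin": 0}, {"dx": 0, "dy": 0, "dz": 0, "spin": 0}, {"dx": 0, "dy": 0, "dz": 0, "spin": 0}, {"dx": 0, "dy": 0, "dz": 0, "spin": 0}, {"dx": 0, "dy": 0, "dz": 0, "spin": 0}, {"dx": 0, "dy": 0, "dz": 0, "spin": 0}, {"dx": 0, "dy": 0, "dz": 0, "spin": 0}], claw=4, squeeze=40)

```text
time: 6.45
ee_pos: [0.5483, -0.241, 0.2038]
eef_rot: [1.0, -0.02, -0.0, 0.0]
ft_force: [-1.1, -0.0, 1.1]
width: 0.0524
grip_force: 40.0
```

>>> move_arm(steps=[{"dx": -0.5, "dy": 0.02, "dz": 0, "spin": 0}, {"dx": -1, "dy": 0.04, "dz": 0, "spin": 0}, {"dx": -1, "dy": 0.04, "dz": 0, "spin": 0}, {"dx": -1, "dy": 0.04, "dz": 0, "spin": 0}, {"dx": -1, "dy": 0.04, "dz": 0, "spin": 0}, {"dx": -1, "dy": 0.04, "dz": 0, "spin": 0}, {"dx": -0.5, "dy": 0.02, "dz": 0, "spin": 0}, {"dx": 0, "dy": 0, "dz": 0, "spin": 0}, {"dx": 0, "dy": 0, "dz": 0, "spin": 0}])

```text
time: 7.35
ee_pos: [0.4882, -0.241, 0.2038]
eef_rot: [1.0, -0.02, -0.0, 0.0]
ft_force: [-1.5, -0.9, 0.4]
width: 0.0512
grip_force: 40.0
```

>>> move_arm(steps=[{"dx": 0, "dy": 0, "dz": -0.5, "spin": 0}, {"dx": 0, "dy": 0, "dz": -1, "spin": 0}, {"dx": 0, "dy": 0, "dz": -1.5, "spin": 0}, {"dx": 0, "dy": 0, "dz": -2, "spin": 0}, {"dx": 0, "dy": 0, "dz": -1.5, "spin": 0}, {"dx": 0, "dy": 0, "dz": -0.5, "spin": 0}, {"dx": 0, "dy": 0, "dz": 0, "spin": 0}, {"dx": 0, "dy": 0, "dz": 0, "spin": 0}])

```text
time: 8.15
ee_pos: [0.4881, -0.2409, 0.2733]
eef_rot: [1.0, -0.02, -0.0, -0.0]
ft_force: [-0.1, 0.4, -2.3]
width: 0.0518
grip_force: 40.0
```

```bash
python3 look.py w3; python3 -c "
from bench import telemetry as t
s=t.read_state();print(s['joint_positions'].round(2),s['torque'])"
```

```text
8.2 [ 0.488  -0.2408  0.273 ] grasp [ 0.4878 -0.2408  0.109 ] yaw -2.3 F [ 0.12 -0.04 -2.02] w 0.0518 39.983298210427165
[ 0.63  0.29 -0.29  1.82  0.09  1.05 -1.31] [ 0.05744967  0.08067785 -0.0247649 ]
```

View pics/w3.png

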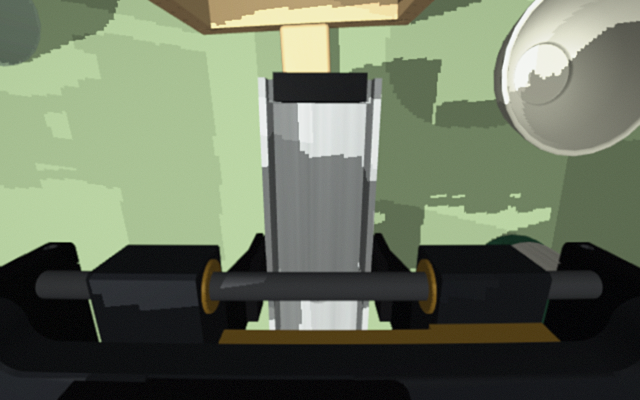

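The tray is held level and clear of the cubby, with its tab at (320,88). I'll turn it half round so the tab faces the robot.

>>> move_arm(steps=[{"dx": 0, "dy": 0, "dz": 0, "spin": -0.06}, {"dx": 0, "dy": 0, "dz": 0, "spin": -0.14}, {"dx": 0, "dy": 0, "dz": 0, "spin": -0.14}, {"dx": 0, "dy": 0, "dz": 0, "spin": -0.14}, {"dx": 0, "dy": 0, "dz": 0, "spin": -0.14}, {"dx": 0, "dy": 0, "dz": 0, "spin": -0.14}, {"dx": 0, "dy": 0, "dz": 0, "spin": -0.14}, {"dx": 0, "dy": 0, "dz": 0, "spin": -0.14}, {"dx": 0, "dy": 0, "dz": 0, "spin": -0.14}, {"dx": 0, "dy": 0, "dz": 0, "spin": -0.14}, {"dx": 0, "dy": 0, "dz": 0, "spin": -0.14}, {"dx": 0, "dy": 0, "dz": 0, "spin": -0.14}])

```text
time: 9.4
ee_pos: [0.488, -0.2408, 0.2728]
eef_rot: [0.709, 0.705, -0.0, -0.001]
ft_force: [0.1, 0.6, -1.9]
width: 0.0517
grip_force: 40.0
```

>>> move_arm(steps=[{"dx": 0, "dy": 0, "dz": 0, "spin": -0.14}, {"dx": 0, "dy": 0, "dz": 0, "spin": -0.14}, {"dx": 0, "dy": 0, "dz": 0, "spin": -0.14}, {"dx": 0, "dy": 0, "dz": 0, "spin": -0.14}, {"dx": 0, "dy": 0, "dz": 0, "spin": -0.14}, {"dx": 0, "dy": 0, "dz": 0, "spin": -0.14}, {"dx": 0, "dy": 0, "dz": 0, "spin": -0.14}, {"dx": 0, "dy": 0, "dz": 0, "spin": -0.14}, {"dx": 0, "dy": 0, "dz": 0, "spin": -0.14}, {"dx": 0, "dy": 0, "dz": 0, "spin": -0.14}, {"dx": 0, "dy": 0, "dz": 0, "spin": -0.14}, {"dx": 0, "dy": 0, "dz": 0, "spin": 0}])

```text
time: 10.6
ee_pos: [0.488, -0.241, 0.273]
eef_rot: [0.02, 1.0, 0.001, -0.0]
ft_force: [0.0, -0.0, -2.2]
width: 0.0516
grip_force: 40.0
```

>>> move_arm(steps=[{"dx": -0.5, "dy": 1, "dz": 0, "spin": 0}, {"dx": -0.8, "dy": 2.5, "dz": 0, "spin": 0}, {"dx": -0.8, "dy": 3, "dz": 0, "spin": 0}, {"dx": -0.8, "dy": 3, "dz": 0, "spin": 0}, {"dx": -0.8, "dy": 3, "dz": 0, "spin": 0}, {"dx": -0.6, "dy": 1.5, "dz": 0, "spin": 0}, {"dx": -0.3, "dy": 1, "dz": 1, "spin": 0}, {"dx": 0, "dy": 0, "dz": 2, "spin": 0}, {"dx": 0, "dy": 0, "dz": 2, "spin": 0}, {"dx": 0, "dy": 0, "dz": 2, "spin": 0}, {"dx": 0, "dy": 0, "dz": 1, "spin": 0}, {"dx": 0, "dy": 0, "dz": 0.2, "spin": 0}])

```text
time: 11.8
ee_pos: [0.54, -0.093, 0.1902]
eef_rot: [0.022, 1.0, 0.0, -0.001]
ft_force: [0.5, 0.0, -1.8]
width: 0.0514
grip_force: 40.0
```

>>> move_arm(steps=[{"dx": 0, "dy": 0, "dz": 0.2, "spin": 0}, {"dx": 0, "dy": 0, "dz": 0.1, "spin": 0}, {"dx": 0, "dy": 0, "dz": 0.1, "spin": 0}, {"dx": 0, "dy": 0, "dz": 0, "spin": 0}, {"dx": 0, "dy": 0, "dz": 0, "spin": 0}])

```text
time: 12.3
ee_pos: [0.5406, -0.093, 0.1881]
eef_rot: [0.021, 1.0, -0.0, 0.0]
ft_force: [-0.1, -0.5, -2.7]
width: 0.0515
grip_force: 40.0
```

>>> move_arm(steps=[{"dx": 0, "dy": 0, "dz": 0.1, "spin": 0}, {"dx": 0, "dy": 0, "dz": 0.1, "spin": 0}, {"dx": 0, "dy": 0, "dz": 0, "spin": 0}, {"dx": 0, "dy": 0, "dz": 0, "spin": 0}])

```text
time: 12.7
ee_pos: [0.5406, -0.093, 0.1858]
eef_rot: [0.021, 1.0, -0.0, 0.0]
ft_force: [-1.1, 0.7, -0.5]
width: 0.0517
grip_force: 40.0
```

The worktop now carries the tray's weight, so I'll release it and rise.

>>> move_arm(steps=[{"dx": 0, "dy": 0, "dz": 0, "spin": 0}, {"dx": 0, "dy": 0, "dz": 0, "spin": 0}, {"dx": 0, "dy": 0, "dz": 0, "spin": 0}, {"dx": 0, "dy": 0, "dz": 0, "spin": 0}, {"dx": 0, "dy": 0, "dz": 0, "spin": 0}, {"dx": 0, "dy": 0, "dz": 0, "spin": 0}, {"dx": 0, "dy": 0, "dz": -2, "spin": 0}, {"dx": 0, "dy": 0, "dz": -3, "spin": 0}, {"dx": 0, "dy": 0, "dz": -4, "spin": 0}, {"dx": 0, "dy": 0, "dz": -4, "spin": 0}, {"dx": 0, "dy": 0, "dz": -2, "spin": 0}, {"dx": 0, "dy": 0, "dz": 0, "spin": 0}], claw=8.7)

```text
time: 13.9
ee_pos: [0.5413, -0.0927, 0.3389]
eef_rot: [0.021, 1.0, -0.001, 0.002]
ft_force: [0.9, 0.6, -0.3]
width: 0.0871
grip_force: 0.0
```

```bash
python3 look.py w4
```

```text
13.95 [ 0.5408 -0.093   0.3369] grasp [ 0.5412 -0.0932  0.1729] yaw 177.59 F [ 0.05 -0.3  -0.24] w 0.0868 0.0
```

View pics/w4.png

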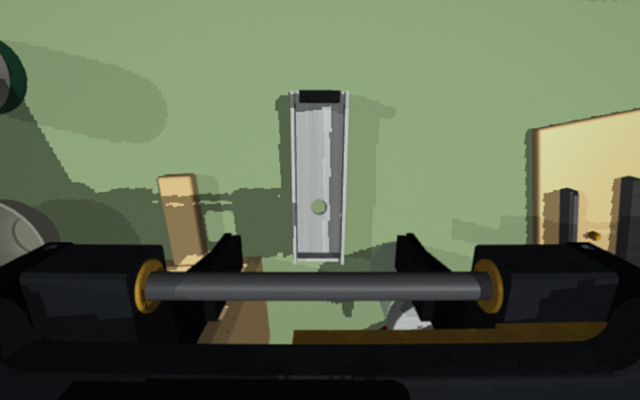

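The tray lies flat on the worktop, with its tab at (320,96), the hole at (319,207) and the end at (319,261). The dock's pin also shows, at (593,236).

```bash
python3 - <<'E'
from h import *
c=dict(np.load("w4.npz"))
h=ray(c,[(319,207)],.003)[0];o=ray(c,[(320,91)],.046)[0];i=ray(c,[(320,102)],.046)[0];e=ray(c,[(319,261)],.019)[0]
print("hole",h,"tab out/in",o,i,"end",e); d=h-o; print("ang",np.degrees(np.arctan2(d[1],d[0])), np.hypot(*(h-o)[:2]), np.hypot(*(e-o)[:2]))
print("walls L/R",ray(c,[(292,93),(293,262),(348,93),(344,262)],.026).round(4))
print("pin",ray(c,[(593,236)],.019))
E
```

```text
hole [ 0.56437427 -0.09294233  0.003     ] tab out/in [ 0.45068601 -0.08749345  0.046     ] [ 0.45933624 -0.08783984  0.046     ] end [ 0.61901023 -0.09518183  0.019     ]
ang -2.743990597237801 0.11381876139920176 0.16849971708800568
walls L/R [[ 0.4504 -0.1121  0.026 ]
 [ 0.6154 -0.1219  0.026 ]
 [ 0.4525 -0.0628  0.026 ]
 [ 0.6176 -0.0693  0.026 ]]
pin [[0.60320858 0.19395488 0.019     ]]
```

>>> move_arm(steps=[{"dx": 0, "dy": 0, "dz": 0, "spin": 0.144}, {"dx": 0, "dy": 0, "dz": 0, "spin": 0.143}, {"dx": 0, "dy": 0, "dz": 0, "spin": 0.143}, {"dx": 0, "dy": 0, "dz": 0, "spin": 0.143}, {"dx": 0, "dy": 0, "dz": 0, "spin": 0.143}, {"dx": 0, "dy": 0, "dz": 0, "spin": 0.143}, {"dx": 0, "dy": 0, "dz": 0, "spin": 0.143}, {"dx": 0, "dy": 0, "dz": 0, "spin": 0.143}, {"dx": 0, "dy": 0, "dz": 0, "spin": 0.143}, {"dx": 0, "dy": 0, "dz": 0, "spin": 0.143}, {"dx": 0, "dy": 0, "dz": 0, "spin": 0.143}, {"dx": 0, "dy": -2.65, "dz": 0, "spin": 0}])

```text
time: 15.15
ee_pos: [0.5148, -0.0917, 0.334]
eef_rot: [0.725, 0.689, 0.0, -0.001]
ft_force: [-0.4, -0.2, 0.6]
width: 0.0868
grip_force: 0.0
```

>>> move_arm(steps=[{"dx": 0.15, "dy": -3, "dz": 0, "spin": 0}, {"dx": 0, "dy": -3, "dz": 0, "spin": 0}, {"dx": 0, "dy": 0, "dz": 2, "spin": 0}, {"dx": 0, "dy": 0, "dz": 3, "spin": 0}, {"dx": 0, "dy": 0, "dz": 3, "spin": 0}, {"dx": 0, "dy": 0, "dz": 2, "spin": 0}, {"dx": 0, "dy": 0, "dz": 0, "spin": 0}, {"dx": 0, "dy": 0, "dz": 0, "spin": 0}])

```text
time: 15.95
ee_pos: [0.454, -0.0875, 0.2354]
eef_rot: [0.723, 0.691, -0.0, -0.001]
ft_force: [-0.1, 0.1, 0.1]
width: 0.0867
grip_force: 0.0
```

```bash
python3 look.py w5
```

```text
16.0 [ 0.4544 -0.0876  0.2362] grasp [ 0.4544 -0.0876  0.0722] yaw 87.42 F [ 0.14 -0.58  0.85] w 0.0869 0.0
```

View pics/w5.png

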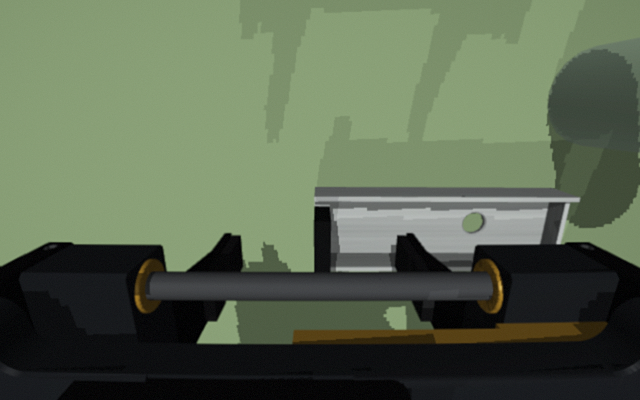

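The tab at (322,240) is centred between the fingers, so I'll go down and pinch it.

>>> move_arm(steps=[{"dx": 0, "dy": 0, "dz": 2, "spin": 0}, {"dx": 0, "dy": 0, "dz": 1.5, "spin": 0}, {"dx": 0, "dy": 0, "dz": 0.7, "spin": 0}, {"dx": 0, "dy": 0, "dz": 0, "spin": 0}, {"dx": 0, "dy": 0, "dz": 0, "spin": 0}])

```text
time: 16.5
ee_pos: [0.4546, -0.0876, 0.1946]
eef_rot: [0.723, 0.691, 0.0, 0.001]
ft_force: [0.3, -0.3, -0.5]
width: 0.0872
grip_force: 0.0
```

>>> move_arm(steps=[{"dx": 0, "dy": 0, "dz": 0, "spin": 0}, {"dx": 0, "dy": 0, "dz": 0, "spin": 0}, {"dx": 0, "dy": 0, "dz": 0, "spin": 0}, {"dx": 0, "dy": 0, "dz": 0, "spin": 0}, {"dx": 0, "dy": 0, "dz": 0, "spin": 0}, {"dx": 0, "dy": 0, "dz": 0, "spin": 0}, {"dx": 0, "dy": 0, "dz": 0, "spin": 0}, {"dx": 0, "dy": 0, "dz": 0, "spin": 0}, {"dx": 0, "dy": 0, "dz": 0, "spin": 0}, {"dx": 0, "dy": 0, "dz": 0, "spin": 0}, {"dx": 0, "dy": 0, "dz": 0, "spin": 0}, {"dx": 0, "dy": 0, "dz": 0, "spin": 0}], claw=0.5, squeeze=60)

```text
time: 17.7
ee_pos: [0.4543, -0.0876, 0.1938]
eef_rot: [0.723, 0.691, 0.0, 0.0]
ft_force: [0.1, -0.5, -0.9]
width: 0.0096
grip_force: 60.0
```

>>> move_arm(steps=[{"dx": 0, "dy": 0, "dz": -0.3, "spin": 0}, {"dx": 0, "dy": 0, "dz": -0.7, "spin": 0}, {"dx": 0, "dy": 0, "dz": -1.5, "spin": 0}, {"dx": 0, "dy": 0, "dz": -2, "spin": 0}, {"dx": 0, "dy": 0, "dz": -2.5, "spin": 0}, {"dx": 0, "dy": 0, "dz": -2.5, "spin": 0}, {"dx": 0, "dy": 0, "dz": -2.5, "spin": 0}, {"dx": 0, "dy": 0, "dz": -2.5, "spin": 0}, {"dx": 0, "dy": 0, "dz": -1, "spin": 0}, {"dx": 0, "dy": 0, "dz": -0.5, "spin": 0}, {"dx": 0, "dy": 0, "dz": 0, "spin": 0}])

```text
time: 18.8
ee_pos: [0.4541, -0.0876, 0.3536]
eef_rot: [0.723, 0.691, -0.0, 0.0]
ft_force: [-0.3, -0.5, -2.7]
width: 0.0095
grip_force: 60.0
```

>>> move_arm(steps=[{"dx": 0.5, "dy": 0, "dz": 0, "spin": 0}, {"dx": 1.5, "dy": 0, "dz": 0, "spin": -0.035}, {"dx": 2, "dy": 0, "dz": 0, "spin": -0.035}, {"dx": 2, "dy": 0, "dz": 0, "spin": -0.035}, {"dx": 2, "dy": 0.5, "dz": 0, "spin": -0.035}, {"dx": 2, "dy": 1, "dz": 0, "spin": -0.035}, {"dx": 2, "dy": 1, "dz": 0, "spin": -0.03}, {"dx": 1.5, "dy": 1, "dz": 0, "spin": 0}, {"dx": 0.5, "dy": 0.5, "dz": 0, "spin": 0}, {"dx": 0, "dy": 0, "dz": 0, "spin": 0}, {"dx": 0, "dy": 0, "dz": 0, "spin": 0}])

```text
time: 19.9
ee_pos: [0.4856, 0.0564, 0.3535]
eef_rot: [0.648, 0.761, -0.0, -0.0]
ft_force: [-0.1, -0.5, -1.9]
width: 0.0096
grip_force: 60.0
```

```bash
python3 look.py w6; cat > dock.py <<'E'
from h import *
import sys
def fit(f,roi):
    c=dict(np.load(f)); hsv=cv2.cvtColor(c["img"],cv2.COLOR_RGB2HSV); x0,x1,y0,y1=roi
    m=np.zeros(hsv.shape[:2],np.uint8); s=hsv[y0:y1,x0:x1]
    m[y0:y1,x0:x1]=((s[...,0]<27)&(s[...,0]>8)&(s[...,1]>50)&(s[...,2]>90))*255
    m=cv2.morphologyEx(m,cv2.MORPH_CLOSE,np.ones((5,5)))
    k=max(cv2.findContours(m,cv2.RETR_EXTERNAL,cv2.CHAIN_APPROX_NONE)[0],key=cv2.contourArea)
    q=ray(c,k.reshape(-1,2),.012)[:,:2]
    (cx,cy),(w,h),a=cv2.minAreaRect((q*1000).astype(np.float32))
    print(f,k.reshape(-1,2).min(0),k.reshape(-1,2).max(0),"ctr",cx,cy,"size",w,h,"ang",a)
fit("top0.npz",(230,296,145,240))
fit("w4.npz",(500,640,0,245))
fit("w6.npz",(0,640,0,250))
E
python3 dock.py
```

```text
19.95 [0.4855 0.0561 0.3535] grasp [0.4854 0.056  0.1895] yaw 99.13 F [ 0.54 -0.68 -2.62] w 0.0094 60.00859930180013
top0.npz [239 157] [283 224] ctr 580.4871826171875 194.9185791015625 size 200.35862731933594 116.99000549316406 ang 9.049269676208496
w4.npz [535 109] [639 244] ctr 552.1755981445312 183.14938354492188 size 142.8914031982422 107.76301574707031 ang 9.72043514251709
w6.npz [336   0] [552 124] ctr 580.208740234375 192.66781616210938 size 198.76513671875 111.73881530761719 ang 9.616351127624512
```

```bash
python3 - <<'E'
from h import *
c=dict(np.load("w6.npz")); t=dict(np.load("top0.npz"))
for n,cc,roi in(("w6",c,(340,550,0,125)),("top",t,(240,284,158,224))):
    x0,x1,y0,y1=roi; hsv=cv2.cvtColor(cc["img"],cv2.COLOR_RGB2HSV)[y0:y1,x0:x1]
    S=hsv[...,1].astype(int); print(n,"sat pct",np.percentile(S,[50,90,99,100]))
    m=((S>np.percentile(S,50)+70)&(hsv[...,0]>8)&(hsv[...,0]<30)).astype(np.uint8)
    k,l,st,ce=cv2.connectedComponentsWithStats(m)
    for i in range(1,k):
        if st[i,4]>=3: print(st[i],ce[i]+[x0,y0],ray(cc,[ce[i]+[x0,y0]],.017).round(4))
    d=((hsv[...,2]<90)&(S<60)).astype(np.uint8)
    k,l,st,ce=cv2.connectedComponentsWithStats(d)
    for i in range(1,k):
        if st[i,4]>=30:
            ys,xs=np.where(l==i); print("dark",st[i]+[x0,y0,0,0,0],cv2.minAreaRect(np.c_[xs+x0,ys+y0].astype(np.float32)))
im=c["img"][0:200,300:570,::-1]; cv2.imwrite("pics/w6c.png",cv2.resize(im,(800,592),interpolation=cv2.INTER_CUBIC))
E
```

```text
w6 sat pct [ 79.5 102.  108.  219. ]
[124  57  10  10  82] [468.46341463  61.40243902] [[0.6039 0.1985 0.017 ]]
dark [ 409   10  122   20 1995] ((469.459228515625, 19.949317932128906), (120.86653900146484, 18.11414909362793), 0.9548412561416626)
dark [ 404   93  114   12 1131] ((460.5011291503906, 98.40855407714844), (113.05258178710938, 10.438248634338379), 0.6986943483352661)
top sat pct [ 65.  75.  78. 133.]
dark [267 168   7  31  62] ((269.9399719238281, 183.0800018310547), (30.405593872070312, 2.1213204860687256), 81.8698959350586)
dark [245 171   8  32 131] ((248.7620086669922, 186.46507263183594), (31.653207778930664, 4.163156986236572), 82.40535736083984)
```

The pin is measured at (0.604, 0.1985) and the dock yaw is about 9.1°, both consistent with the pin lying on the centre line. I'll move over the guides with the hole about 8 mm short of the pin.

>>> move_arm(steps=[{"dx": 0.6, "dy": 0.1, "dz": 0, "spin": 0}, {"dx": 1.5, "dy": 0.3, "dz": 0, "spin": 0}, {"dx": 2.2, "dy": 0.4, "dz": 0, "spin": 0}, {"dx": 2.5, "dy": 0.4, "dz": 0, "spin": 0}, {"dx": 2.5, "dy": 0.4, "dz": 0, "spin": 0}, {"dx": 1.8, "dy": 0.35, "dz": 0, "spin": 0}, {"dx": 1.08, "dy": 0.2, "dz": 0, "spin": 0}, {"dx": 0, "dy": 0, "dz": 1, "spin": 0}, {"dx": 0, "dy": 0, "dz": 2, "spin": 0}, {"dx": 0, "dy": 0, "dz": 2.5, "spin": 0}, {"dx": 0, "dy": 0, "dz": 2.5, "spin": 0}, {"dx": 0, "dy": 0, "dz": 2, "spin": 0}])

```text
time: 21.15
ee_pos: [0.4872, 0.1786, 0.2516]
eef_rot: [0.649, 0.761, -0.001, -0.0]
ft_force: [-0.4, -0.2, -1.8]
width: 0.0095
grip_force: 60.0
```

>>> move_arm(steps=[{"dx": 0, "dy": 0, "dz": 1.2, "spin": 0}, {"dx": 0, "dy": 0, "dz": 0.5, "spin": 0}, {"dx": 0, "dy": 0, "dz": 0, "spin": 0}, {"dx": 0, "dy": 0, "dz": 0, "spin": 0}, {"dx": 0, "dy": 0, "dz": 0, "spin": 0}])

```text
time: 21.65
ee_pos: [0.4878, 0.1805, 0.2376]
eef_rot: [0.648, 0.761, 0.001, 0.001]
ft_force: [0.4, 0.2, -2.0]
width: 0.0097
grip_force: 60.0
```

```bash
python3 look.py w7; python3 look.py t7 top; python3 - <<'E'
import cv2,numpy as np
a=cv2.imread('pics/w7.png')[90:330,250:610]; b=cv2.imread('pics/t7.png')[140:240,220:320]
a=cv2.resize(a,(480,320),interpolation=cv2.INTER_CUBIC);b=cv2.resize(b,(320,320),interpolation=cv2.INTER_CUBIC)
cv2.imwrite('pics/m7.png',np.hstack([a,b]))
E
```

```text
21.7 [0.4877 0.1805 0.2375] grasp [0.4879 0.1805 0.0735] yaw 99.16 F [ 0.16 -0.01 -2.25] w 0.0098 60.00839604064822
21.75 [0.4876 0.1805 0.2374] grasp [0.4878 0.1805 0.0734] yaw 99.16 F [-0.53 -0.17 -2.16] w 0.0096 60.008542109280825
```

>>> move_arm(steps=[{"dx": 0, "dy": 0, "dz": 0.5, "spin": 0}, {"dx": 0, "dy": 0, "dz": 0.5, "spin": 0}, {"dx": 0, "dy": 0, "dz": 0.5, "spin": 0}, {"dx": 0, "dy": 0, "dz": 0, "spin": 0}, {"dx": 0, "dy": 0, "dz": 0, "spin": 0}])

```text
time: 22.25
ee_pos: [0.4873, 0.1804, 0.2215]
eef_rot: [0.648, 0.761, -0.0, -0.0]
ft_force: [0.6, -0.9, -1.3]
width: 0.0095
grip_force: 60.0
```

>>> move_arm(steps=[{"dx": 0, "dy": 0, "dz": 0.2, "spin": 0}, {"dx": 0, "dy": 0, "dz": 0.2, "spin": 0}, {"dx": 0, "dy": 0, "dz": 0.1, "spin": 0}, {"dx": 0, "dy": 0, "dz": 0, "spin": 0}, {"dx": 0, "dy": 0, "dz": 0, "spin": 0}])

```text
time: 22.75
ee_pos: [0.4874, 0.1804, 0.2167]
eef_rot: [0.648, 0.761, -0.0, 0.0]
ft_force: [0.5, 0.0, -2.3]
width: 0.0097
grip_force: 60.0
```

>>> move_arm(steps=[{"dx": 0, "dy": 0, "dz": 0.1, "spin": 0}, {"dx": 0, "dy": 0, "dz": 0.1, "spin": 0}, {"dx": 0, "dy": 0, "dz": 0, "spin": 0}, {"dx": 0, "dy": 0, "dz": 0, "spin": 0}])

```text
time: 23.15
ee_pos: [0.4874, 0.1804, 0.2148]
eef_rot: [0.648, 0.761, 0.0, 0.0]
ft_force: [-0.8, 0.5, -1.7]
width: 0.0095
grip_force: 60.0
```

>>> move_arm(steps=[{"dx": 0, "dy": 0, "dz": 0.1, "spin": 0}, {"dx": 0, "dy": 0, "dz": 0.1, "spin": 0}, {"dx": 0, "dy": 0, "dz": 0, "spin": 0}, {"dx": 0, "dy": 0, "dz": 0, "spin": 0}])

```text
time: 23.55
ee_pos: [0.4874, 0.1806, 0.213]
eef_rot: [0.648, 0.761, 0.0, 0.0]
ft_force: [-4.2, -1.3, 4.5]
width: 0.0094
grip_force: 60.2
```

Contact with the pin at the expected height (0.021). I'll ease off a little and nudge along the guides.

>>> move_arm(steps=[{"dx": 0, "dy": 0, "dz": -0.2, "spin": 0}, {"dx": 0, "dy": 0.2, "dz": 0, "spin": 0}, {"dx": 0, "dy": 0.2, "dz": 0, "spin": 0}, {"dx": 0, "dy": 0.2, "dz": 0, "spin": 0}, {"dx": 0, "dy": 0.2, "dz": 0, "spin": 0}, {"dx": 0, "dy": 0, "dz": 0.1, "spin": 0}, {"dx": 0, "dy": 0, "dz": 0.1, "spin": 0}, {"dx": 0, "dy": 0, "dz": 0.1, "spin": 0}, {"dx": 0, "dy": 0, "dz": 0, "spin": 0}, {"dx": 0, "dy": 0, "dz": 0, "spin": 0}])

```text
time: 24.55
ee_pos: [0.4952, 0.1817, 0.2117]
eef_rot: [0.648, 0.761, -0.0, 0.0]
ft_force: [0.2, -0.7, -1.8]
width: 0.0096
grip_force: 60.0
```

No contact now at 0.2117, lower than the pin's top, so the hole is over the pin. I'll lower on to the board, creeping at the end.

>>> move_arm(steps=[{"dx": 0, "dy": 0, "dz": 0.15, "spin": 0}, {"dx": 0, "dy": 0, "dz": 0.15, "spin": 0}, {"dx": 0, "dy": 0, "dz": 0.1, "spin": 0}, {"dx": 0, "dy": 0, "dz": 0, "spin": 0}, {"dx": 0, "dy": 0, "dz": 0, "spin": 0}])

```text
time: 25.05
ee_pos: [0.4953, 0.1817, 0.2077]
eef_rot: [0.648, 0.761, -0.0, 0.0]
ft_force: [0.4, 0.1, -1.9]
width: 0.0097
grip_force: 60.0
```

>>> move_arm(steps=[{"dx": 0, "dy": 0, "dz": 0.1, "spin": 0}, {"dx": 0, "dy": 0, "dz": 0, "spin": 0}, {"dx": 0, "dy": 0, "dz": 0, "spin": 0}])

```text
time: 25.35
ee_pos: [0.4953, 0.1817, 0.2067]
eef_rot: [0.648, 0.761, -0.0, 0.0]
ft_force: [0.7, -0.3, -1.9]
width: 0.0094
grip_force: 60.0
```

>>> move_arm(steps=[{"dx": 0, "dy": 0, "dz": 0.1, "spin": 0}, {"dx": 0, "dy": 0, "dz": 0.1, "spin": 0}, {"dx": 0, "dy": 0, "dz": 0, "spin": 0}, {"dx": 0, "dy": 0, "dz": 0, "spin": 0}])

```text
time: 25.75
ee_pos: [0.4954, 0.1819, 0.2058]
eef_rot: [0.648, 0.761, -0.0, 0.0]
ft_force: [-6.4, -3.2, 14.1]
width: 0.0099
grip_force: 60.0
```

The tray touches the board at 0.2058. I'll ease off 0.5 mm, lower the grip force so it settles, then let go.

>>> move_arm(steps=[{"dx": 0, "dy": 0, "dz": -0.05, "spin": 0}, {"dx": 0, "dy": 0, "dz": 0, "spin": 0}, {"dx": 0, "dy": 0, "dz": 0, "spin": 0}], squeeze=4)

```text
time: 26.05
ee_pos: [0.4954, 0.1818, 0.2056]
eef_rot: [0.648, 0.761, 0.0, 0.0]
ft_force: [-2.3, -0.7, 5.9]
width: 0.0099
grip_force: 4.0
```

>>> move_arm(steps=[{"dx": 0, "dy": 0, "dz": 0.05, "spin": 0}, {"dx": 0, "dy": 0, "dz": 0.05, "spin": 0}, {"dx": 0, "dy": 0, "dz": 0, "spin": 0}, {"dx": 0, "dy": 0, "dz": 0, "spin": 0}])

```text
time: 26.45
ee_pos: [0.4954, 0.1819, 0.2045]
eef_rot: [0.648, 0.761, 0.0, 0.0]
ft_force: [-2.6, -0.3, 5.2]
width: 0.0099
grip_force: 4.0
```

>>> move_arm(steps=[{"dx": 0, "dy": 0, "dz": 0, "spin": 0}, {"dx": 0, "dy": 0, "dz": 0, "spin": 0}, {"dx": 0, "dy": 0, "dz": 0, "spin": 0}, {"dx": 0, "dy": 0, "dz": 0, "spin": 0}, {"dx": 0, "dy": 0, "dz": 0, "spin": 0}, {"dx": 0, "dy": 0, "dz": 0, "spin": 0}, {"dx": 0, "dy": 0, "dz": -1, "spin": 0}, {"dx": 0, "dy": 0, "dz": -3, "spin": 0}, {"dx": 0, "dy": 0, "dz": -4, "spin": 0}, {"dx": 0, "dy": 0, "dz": -4, "spin": 0}], claw=6)

```text
time: 27.45
ee_pos: [0.4949, 0.1819, 0.3261]
eef_rot: [0.648, 0.762, -0.0, -0.0]
ft_force: [1.4, -0.1, 0.4]
width: 0.0599
grip_force: 0.0
```

>>> move_arm(steps=[{"dx": -2, "dy": 0, "dz": -2, "spin": 0}, {"dx": -3, "dy": 0, "dz": 0, "spin": 0}, {"dx": -3, "dy": 0, "dz": 0, "spin": 0}, {"dx": -2, "dy": 0, "dz": 0, "spin": 0}, {"dx": 0, "dy": 0, "dz": 0, "spin": 0}, {"dx": 0, "dy": 0, "dz": 0, "spin": 0}])

```text
time: 28.05
ee_pos: [0.5111, 0.0833, 0.3448]
eef_rot: [0.648, 0.761, 0.0, 0.0]
ft_force: [-0.0, 0.0, 0.3]
width: 0.06
grip_force: 0.0
```

```bash
python3 look.py w8; python3 look.py t8 top; python3 - <<'E'
import cv2,numpy as np
a=cv2.imread('pics/w8.png')[0:200,280:560]; b=cv2.imread('pics/t8.png')[120:240,200:296]
a=cv2.resize(a,(800,571)[:2],interpolation=cv2.INTER_CUBIC)
b=cv2.resize(b,(240,300),interpolation=cv2.INTER_CUBIC)
a=cv2.resize(a,(560,400)); z=np.zeros((400,240,3),np.uint8); z[:300]=b
cv2.imwrite('pics/m8.png',np.hstack([a,z]))
E
```

```text
28.1 [0.511  0.084  0.3447] grasp [0.5111 0.084  0.1807] yaw 99.22 F [ 0.02  0.15 -0.79] w 0.0603 0.0
28.15 [0.511  0.0843 0.3446] grasp [0.511  0.0843 0.1806] yaw 99.27 F [-0.35  0.98 -0.65] w 0.0598 0.0
```

View pics/m8.png

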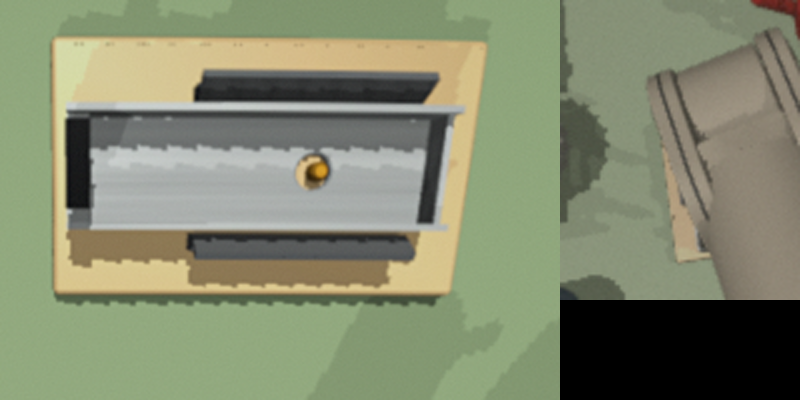

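The tray lies between the guides with the tab to the robot, and the brass pin at (318,171) stands inside the hole at (312,172). A numeric check will show whether it lies flat.

```bash
python3 - <<'E'
from h import *
c=dict(np.load("w8.npz"))
px=lambda p:np.array(p,float)/2+[280,0]
w=ray(c,px([(66,105),(464,109),(70,228),(447,228)]),.038);print(w.round(4),np.linalg.norm(w[0]-w[1]),np.linalg.norm(w[2]-w[3]),np.linalg.norm(w[0]-w[2]),np.linalg.norm(w[1]-w[3]))
h=ray(c,px([(312,172)]),.016);p=ray(c,px([(318,171)]),.021);print("hole",h,"pin tip",p)
a=np.radians(9.1);u=np.array([np.cos(a),np.sin(a),0]);v=np.array([-u[1],u[0],0])
for lift in(0,9):   # far-end raise in mm over ~125 mm
    X=[h[0]*[1,1,0]+u*(x-.03)+v*y+[0,0,.038+lift*1e-3*(x+.085)/.115] for x,y in((-.085,.026),(.085,.026),(-.085,-.026),(.085,-.026))]
    print(lift,((proj(c,X)-[280,0])*2).round(1).tolist())
E
```

```text
[[0.4861 0.2044 0.038 ]
 [0.6528 0.2311 0.038 ]
 [0.4956 0.1552 0.038 ]
 [0.6608 0.1827 0.038 ]] 0.16882790333564635 0.16747461350204498 0.05001860002130881 0.049028454439939834
hole [[0.60251151 0.19804502 0.016     ]] pin tip [[0.60342082 0.19831461 0.021     ]]
0 [[63.5, 101.5], [464.8, 105.6], [64.0, 229.5], [446.2, 231.8]]
9 [[63.5, 101.5], [484.2, 100.2], [64.0, 229.5], [463.8, 232.6]]
```

The wall ends match the flat model (464 and 447 px), not the tilted one (484 and 464 px), and the hole sits within 1 mm of the pin.

```bash
python3 -c "
from bench import job
print(job.close_job())"
```

```text
the job is handed in; nothing more can be done
None
```

The job is handed in: the tray was set down on the worktop and let go, picked up again by its tab, and now lies flat on the board with the pin in its hole; I nudged it the last 8 mm along the guides while still holding the tab, not after letting go.

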